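# Clear and set the dividing turntable

## Task

Set the little dividing turntable for the next hole. First push the wooden block that lies in the lever's way outwards along the bench, without lifting it, until it is a good 4 cm clear of the circle that the lever's end sweeps; then push the turntable's lever round by its upright post until the lever stands centred over the collar's long mark, the one on the projecting tab. The lever must not bump the block, and the other things on the bench stay where they are.

Things in the scene. Friction and masses are not known exactly. Their poses are not given: they have to be found in the camera images.
- turntable: fixed dividing turntable: round grey foot, 124 mm diameter, two low bolted ears (to 87 mm from the axis, 15 mm high) on the side away from the lever's arc. Origin on the axis of rotation, on the bench top. Its +x axis is the direction in which the lever points when its joint reads 0, z is up. A steel table disc (94 mm diameter, top 30 mm above the bench) turns on it.
- index_lever (a joint): angle of the lever about the turntable's vertical axis, rad: 0 to 2.2 between end stops, growing counter-clockwise seen from above; the lever points along the turntable's +x axis turned by this angle. It starts below 0.35, turns freely with friction (about 2 N at the post) and stays where it is left.
- lever_post (a point): the lever's upright black round post, 14 mm diameter, from 8 to 63 mm above the bench, 125 mm from the turntable's axis; the point lies on the post's centre line, 40 mm above the bench. A dark steel arm 9 mm wide (21 to 29 mm above the bench) joins it to the table disc; a round boss of 18 mm diameter (20 to 30 mm above the bench) surrounds the post there and reaches 134 mm from the axis, the lever's farthest point. The x axis points outwards along the lever.
- long_mark (a point): outer end of the long mark, on the end of a fixed aluminium tab 10 mm wide that projects from the divided collar (120 mm diameter, top 17 mm above the bench) to 88 mm from the axis. The point lies 85 mm from the turntable's axis, 17 mm above the bench; the x axis points outwards along the mark. All other marks on the collar are short (one each 10 degrees). The lever passes above the tab. The mark lies 1.45 to 1.95 rad counter-clockwise from the lever's zero.
- block_centre (a point): centre of the loose beech block, 26 x 70 x 22 mm (x, y, z), lying flat on the bench between lever and long mark, its centre about 125 mm from the turntable's axis, its long side (y) roughly along the lever's path; between it and the turntable is a gap of at least 30 mm. It slides on the bench; about 40 g.
- cap: bystander: low white round cap, 36 mm diameter, 18 mm high; origin at the centre of its underside. Leave it alone.
- stone: bystander: brown pebble weight, 38 x 52 x 27 mm; origin at the centre of its underside. Leave it alone.
- red_tin: bystander: small red tin, 42 x 60 x 34 mm; origin at the centre of its underside. Leave it alone.
- jar: bystander: jar with a white lid, 44 mm diameter, 55 mm high; origin at the centre of its underside. Leave it alone.
- tape: bystander: roll of cream tape lying flat, 87 mm diameter, 19 mm high; origin at the centre of its underside. Leave it alone.
There are look-alikes about, which are no part of the job. Several things have the shape of the turntable; the one meant has the colours described above. Leave any black look-alike of the part that bears block_centre alone.

How it is judged:
By the outcome, as a careful person would: the job done as asked, in the order asked, and still so for the second after the job is handed in, with the robot touching nothing.
It also fails if it takes over 56 s, if anything falls off the work surface, if the arm or the gripper's body presses on something with over 40 N, if the wrist force passes 120 N, or if a joint passes its speed limit or range.

## Robot

A 6-joint arm with a two-finger parallel gripper is mounted at the origin on a cart in front of the work surface, level with it; the furniture and walls round the work are solid. World frame = base frame: x ahead of the robot, y to its left, z up, the work surface at z = 0. Lengths are in m, angles in rad, forces in N, time in s.
With the tool pointing down it reaches from about 0.4 to 0.925 m from the base axis. Payload 3.4 kg.
Tool frame: the origin (TCP) lies on the centre line of the jaws, within the pads' length; the fingertips stand 19 mm ahead of it and the grasp point (between the pads) is the TCP; z points along the fingers, y is the direction in which the jaws open and shut (so a half turn about z gives the same grasp; the last joint's range is limited). The gripper opens to 85 mm and grips with 20 to 120 N. Pads are 22 mm wide; open, the fingers measure 114 mm over their backs; the gripper's body (76 mm by 85 mm) begins 54 mm behind the grasp point. The pads swing forward as they close: fully open they stand 13 mm farther back than shut.
Start: joints at [-1.196, 0.307, 1.506, -0, 1.328, -0.073], TCP at [0.249, -0.518, 0.25] pointing down, gripper open.
Joint ranges: [-3.12, 3.12], [-1.05, 2.28], [0.14, 2.33], [-1.42, 4.57], [0.1, 2.73], [-2.68, 2.68]. Speed limits (rad/s): [2.57, 2.57, 3.14, 3.14, 3.14, 3.14].

## Interface

Orientations are given as a unit quaternion [w, x, y, z].
In Python, from station import robot gives the robot as it stands.
- The arm moves only by the tool apply_moves, never from a script. Its argument "increments" is text: rows parted by semicolons, each of 4 numbers parted by spaces: the shift along the tool's x, y, z in mm, then the turn about the tool's z in degrees. A call has 1 to 8 rows; each row shifts and turns the pose as measured when the row begins, along the tool's axes as they then stand; what a row does not reach is not made up. A row lasts 1/10 s, in which the tool goes at most 50 mm and 8.59 degrees, less where a joint would pass 70% of its speed; a pose out of reach is approached as far as the arm can. A call is refused whole if a number of a shift passes 50 or a number of a turn 8.59, either way. A call with a gripper value outside its range is refused whole. "fingers" is the opening, from -1 (shut) to 1 (fully open), set as the call begins (left out, the last holds). The fingers move at their own pace and stop on an object; "grip_force" is the grip in N (left out, the last holds). Time passes only in rows, so rows that do not move let the fingers close. It gives the time, the measured TCP pose, the force and the opening at its end, in the units of the state.
- robot.get_obs(): the state, without advancing time (a new reading comes with each control period).
- robot.snapshot(name): name is "scene" or "top" or "wrist"; returns the picture (384x512x3 uint8, red, green, blue); there is no depth.
- robot.camera_info(name): a dict with "fx", "fy", "cx", "cy" (pixels), "camera_from_world" (4x4, takes a point from world to camera coordinates); the wrist camera has in their place "hand_eye" (4x4, takes a point from camera to tool coordinates, whose origin is the TCP and whose axes are the flange's). Camera axes: x right, y down, z forward; pixel columns grow to the right and rows downward; lengths in m; the calibration is good to about 2 mm. A picture is of the moment at which its call begins: read the wrist's pose just before it. camera_info takes no time and is no camera call.
- robot.finish_job(): hands the job in, once; it reports no verdict.
The state is a dict: "time": time; "joint_pos": joint angles; "joint_vel": joint speeds; "joint_torque": joint torques, N m; "eef_pos": TCP position; "ee_rot": TCP orientation; "ft_force": force on the tool from outside, world axes, zero at the start; "moment": the same for the moment, N m; "grip_width": finger opening in m.
Only numpy, scipy, OpenCV 4.12 (cv2) and the standard library are available. Lean on these libraries where they do the work, as an engineer would, in place of code of your own. Each camera call takes 0.05 s, during which the arm holds its last target.

## Working session

There is one attempt and no reset: what is moved stays moved. The work goes in short steps, Python scripts to look and compute and a tool call to move; the robot and the scene stay as the last step left them, time stands still between calls to the robot, and variables do not carry over. Pictures are saved under pics/ and viewed, and the job is handed in when it is done.

Besides the shell and the picture viewer there is one more tool, called after "Request:" by a JSON object that holds its "api" and its "payload". apply_moves: Moves the arm, as the interface text tells. Its arguments: {"type":"object","properties":{"increments":{"type":"string"},"fingers":{"type":"number"},"grip_force":{"type":"number"}},"required":["increments"]}

```bash
mkdir -p pics; ls; python3 - <<'E'
from station import robot
import cv2,numpy as np
for n in ["scene","top"]:
    im=robot.snapshot(n); cv2.imwrite(f"pics/{n}0.png",im[:,:,::-1]); 
    c=robot.camera_info(n); print(n,c["fx"],c["fy"],c["cx"],c["cy"]); print(np.round(c["camera_from_world"],4).tolist())
print(robot.camera_info("wrist"))
o=robot.get_obs();print(o)
E
```

```text
pics
scene 431.20262860195504 431.20262860195504 250.33236171164947 190.65093329351504
[[0.8898, -0.4562, 0.0118, -0.602], [-0.294, -0.5929, -0.7497, 0.1187], [0.349, 0.6636, -0.6617, 1.3963], [0.0, 0.0, 0.0, 1.0]]
top 486.8351477459267 486.8351477459267 259.1687551408289 190.85865182638338
[[-0.0259, -0.9997, 0.0053, -0.1501], [-0.9902, 0.0249, -0.1372, 0.6007], [0.137, -0.0088, -0.9905, 1.3419], [0.0, 0.0, 0.0, 1.0]]
{'fx': 288.46460900779476, 'fy': 288.46460900779476, 'cx': 259.7108124571784, 'cy': 186.56290960635982, 'hand_eye': array([[ 5.84985388e-04, -9.55597664e-01, -2.94673994e-01,
         7.49038319e-02],
       [ 9.99999766e-01,  4.54143598e-04,  5.12453397e-04,
        -8.42305315e-04],
       [-3.55874961e-04, -2.94674225e-01,  9.55597705e-01,
        -1.23260298e-01],
       [ 0.00000000e+00,  0.00000000e+00,  0.00000000e+00,
         1.00000000e+00]])}
{'time': 0.1, 'joint_pos': array([-1.19650849e+00,  3.07516799e-01,  1.50751585e+00, -1.27646209e-05,
        1.32845401e+00, -7.35195684e-02]), 'joint_vel': array([-0.00081959, -0.00064484, -0.00175471,  0.00170569,  0.00135848,
        0.00152133]), 'joint_torque': array([ 3.81293949e-04, -4.58527529e+01, -2.52607548e+01, -4.37040296e-05,
        5.55858744e-03,  1.17610796e-05]), 'eef_pos': array([ 0.24871533, -0.51776707,  0.24947264]), 'ee_rot': array([-9.35382614e-04,  9.75037334e-01,  2.22038961e-01, -1.48001861e-04]), 'ft_force': array([-0.69649279,  1.05258088,  0.32583689]), 'moment': array([-0.01801991, -0.01181291, -0.04701672]), 'grip_width': 0.08548429501087765}
```

View pics/scene0.png

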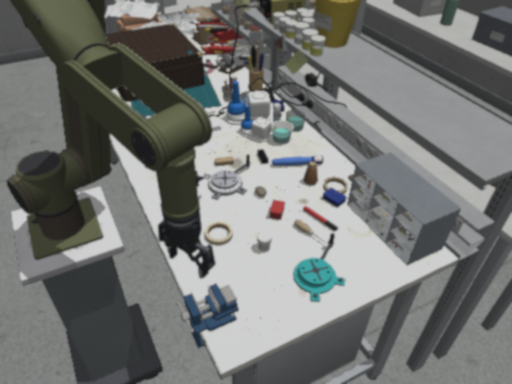

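View pics/top0.png

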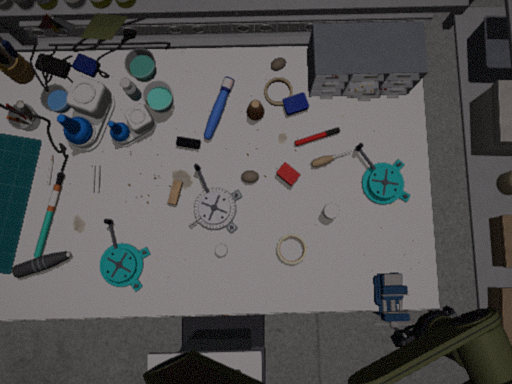

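The top view shows the grey turntable at about (214,208), with its lever post near (197,168). The beech block is at (175,192) and its black look-alike at (188,142). I'll zoom in next.

```bash
python3 - <<'E'
import cv2
t=cv2.imread("pics/top0.png")[120:280,130:330]; cv2.imwrite("pics/topz.png",cv2.resize(t,None,fx=3.7,fy=3.7,interpolation=cv2.INTER_CUBIC))
E
```

```text
(no output)
```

View pics/topz.png

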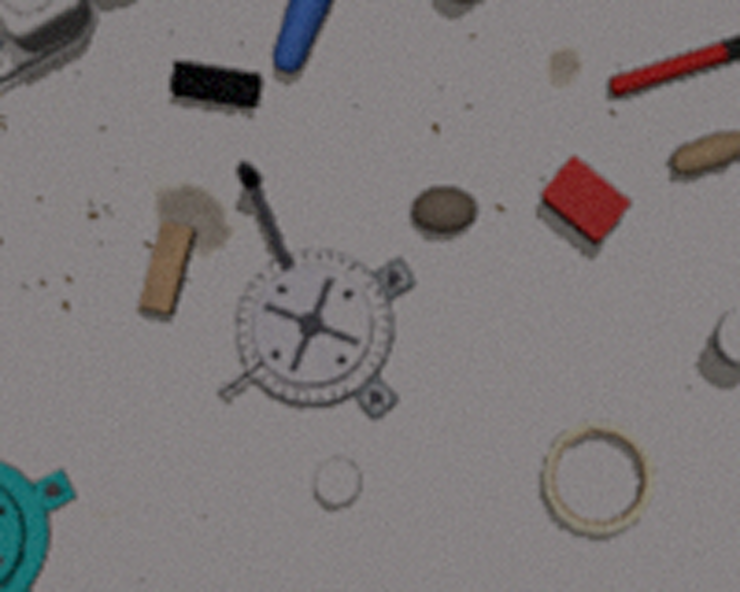

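```bash
cat > h.py <<'E'
import numpy as np,cv2
from scipy.spatial.transform import Rotation as R
from station import robot
def Rq(q): return R.from_quat([q[1],q[2],q[3],q[0]]).as_matrix()
def cam(name,obs=None):
    c=robot.camera_info(name)
    K=np.array([[c["fx"],0,c["cx"]],[0,c["fy"],c["cy"]],[0,0,1]])
    if name=="wrist":
        T=np.eye(4);T[:3,:3]=Rq(obs["ee_rot"]);T[:3,3]=obs["eef_pos"]
        W=T@c["hand_eye"]
    else: W=np.linalg.inv(c["camera_from_world"])
    return K,W
def ray(K,W,px,z):
    px=np.atleast_2d(px).astype(float)
    d=np.c_[px,np.ones(len(px))]@np.linalg.inv(K).T@W[:3,:3].T
    o=W[:3,3]; s=(z-o[2])/d[:,2]
    return o+s[:,None]*d
def proj(K,W,P):
    P=np.atleast_2d(P); p=(P-W[:3,3])@W[:3,:3]; p=p@K.T; return p[:,:2]/p[:,2:]
E
python3 - <<'E'
from h import *
K,W=cam("top")
z=lambda x,y,h: ray(K,W,[130+x/3.7-.4,120+y/3.7-.4],h)[0]
ax=z(312,324,.03);po=z(248,172,.063);tab=z(224,396,.017)
pol=lambda p:(np.round(p,4),round(np.hypot(*(p-ax)[:2]),4),round(np.degrees(np.arctan2(*(p-ax)[1::-1])),1))
print(ax,pol(po),pol(tab))
for n,c in [("blk",[(163,222),(193,229),(170,317),(140,309)]),("black",[(172,62),(261,76),(257,108),(172,94)])]:
    for p in c: print(n,pol(z(*p,.022)))
print("stone",pol(z(444,210,.015)),"cap",pol(z(338,482,.018)),"teal lever",ray(K,W,[109,222],.06))
print("teal edges",pol(z(45,510,.02)),pol(z(75,490,.015)))
o=robot.get_obs();print(Rq(o["ee_rot"]).round(3))
E
```

```text
[ 0.554651  -0.0352148  0.03     ] (array([0.6686, 0.0091, 0.063 ]), np.float64(0.1223), np.float64(21.3)) (array([0.5018, 0.0347, 0.017 ]), np.float64(0.0876), np.float64(127.1))
blk (array([0.6385, 0.0807, 0.022 ]), np.float64(0.1431), np.float64(54.1))
blk (array([0.6324, 0.0573, 0.022 ]), np.float64(0.1209), np.float64(50.0))
blk (array([0.5637, 0.0754, 0.022 ]), np.float64(0.111), np.float64(85.3))
blk (array([0.5706, 0.0986, 0.022 ]), np.float64(0.1348), np.float64(83.2))
black (array([0.7665, 0.0734, 0.022 ]), np.float64(0.2381), np.float64(27.1))
black (array([0.7534, 0.0032, 0.022 ]), np.float64(0.2025), np.float64(10.9))
black (array([0.7277, 0.0065, 0.022 ]), np.float64(0.178), np.float64(13.6))
black (array([0.7406, 0.0734, 0.022 ]), np.float64(0.2154), np.float64(30.3))
stone (array([ 0.6437, -0.1388,  0.015 ]), np.float64(0.1366), np.float64(-49.3)) cap (array([ 0.4334, -0.0526,  0.018 ]), np.float64(0.1224), np.float64(-171.9)) teal lever [[0.51744649 0.25374166 0.06      ]]
teal edges (array([0.4179, 0.1716, 0.02  ]), np.float64(0.2479), np.float64(123.5)) (array([0.4326, 0.1498, 0.015 ]), np.float64(0.2217), np.float64(123.4))
[[ 0.901  0.433 -0.001]
 [ 0.433 -0.901  0.002]
 [ 0.    -0.002 -1.   ]]
```

Request:
{"api": "apply_moves", "payload": {"increments": "41 -27 0 0;41 -27 0 0;41 -27 0 0;41 -27 0 0;41 -27 0 0;41 -27 0 0;41 -27 0 0;41 -27 0 0", "fingers": -0.3}}

```text
time: 0.9
eef_pos: [0.4527, -0.1793, 0.2458]
ee_rot: [-0.001, 0.977, 0.215, -0.002]
ft_force: [0.6, -0.6, -0.4]
grip_width: 0.0299
```

Request:
{"api": "apply_moves", "payload": {"increments": "41 -27 0 0;41 -27 0 0;41 -27 0 0;41 -27 0 0;41 -27 0 0;0 0 0 -8.5;0 0 0 -8.5;0 0 0 -8.5"}}

```text
time: 1.7
eef_pos: [0.5846, 0.0435, 0.2419]
ee_rot: [-0.003, 0.902, 0.431, -0.002]
ft_force: [-1.1, -1.2, -0.0]
grip_width: 0.0295
```

Request:
{"api": "apply_moves", "payload": {"increments": "0 0 0 -8.5;0 0 0 -8.5;0 0 0 -8;0 0 0 0;0 0 0 0"}}

```text
time: 2.2
eef_pos: [0.5829, 0.0447, 0.2388]
ee_rot: [-0.006, 0.786, 0.618, -0.004]
ft_force: [0.6, -0.3, 0.2]
grip_width: 0.0299
```

```bash
python3 - <<'E'
from h import *
o=robot.get_obs(); im=robot.snapshot("wrist")[:,:,::-1]; cv2.imwrite("pics/w1.png",im)
np.save("w1.npy",np.r_[o["eef_pos"],o["ee_rot"]])
cv2.imwrite("pics/w1z.png",cv2.resize(im,None,fx=1.56,fy=1.56,interpolation=cv2.INTER_CUBIC))
print(o["time"],o["eef_pos"],o["grip_width"],Rq(o["ee_rot"]).round(3),o["joint_pos"])
E
```

```text
2.2 [0.58286152 0.04474836 0.23876777] 0.029887285277637208 [[ 0.235  0.972 -0.014]
 [ 0.972 -0.235  0.004]
 [ 0.001 -0.014 -1.   ]] [0.00201492 0.33529067 1.49320396 0.00401993 1.32669929 0.2381238 ]
```

View pics/w1z.png

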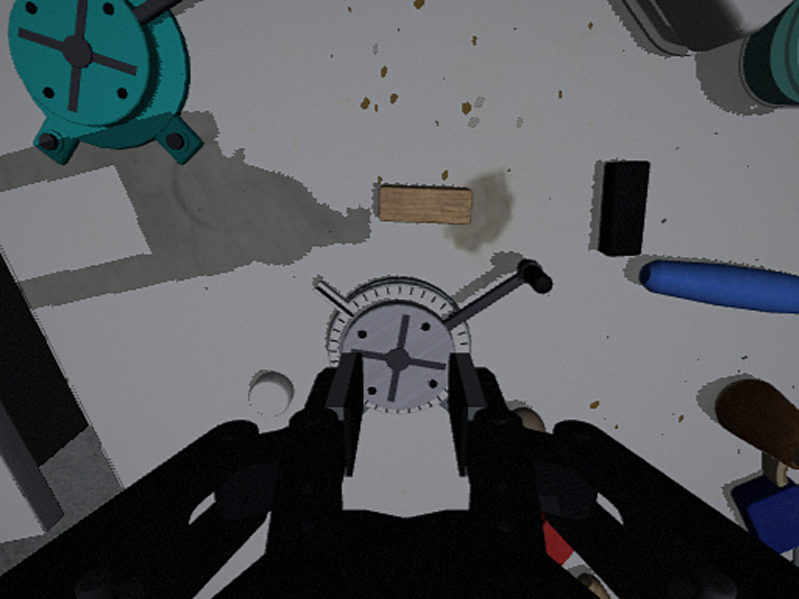

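The wrist view shows the block at (425,204), the axis hub at (398,360), the tab end at (320,283) and the post top at about (541,284), all in zoomed pixels. Next I'll turn these into positions.

```bash
python3 - <<'E'
from h import *
s=np.load("w1.npy");o=dict(eef_pos=s[:3],ee_rot=s[3:])
K,W=cam("wrist",o)
im=cv2.imread("pics/w1.png")
hsv=cv2.cvtColor(im,cv2.COLOR_BGR2HSV)
m=cv2.inRange(hsv,(8,70,80),(25,255,255)); m[:, :225]=0;m[:,320:]=0;m[:105]=0;m[155:]=0
m=cv2.morphologyEx(m,cv2.MORPH_OPEN,np.ones((3,3)))
c=max(cv2.findContours(m,0,2)[0],key=cv2.contourArea); r=cv2.minAreaRect(c);print(r)
b=ray(K,W,cv2.boxPoints(r)+0.0,.022);print(b.round(4),b.mean(0).round(4))
z=lambda x,y,h: ray(K,W,[x/1.5625-.2,y/1.5625-.2],h)[0]
ax=z(398,360,.031)
pol=lambda p:(np.round(p,4),round(np.hypot(*(p-ax)[:2]),4),round(np.degrees(np.arctan2(*(p-ax)[1::-1])),1))
print(ax,"post",pol(z(541,284,.063)),"tab",pol(z(320,283,.017)),[pol(p) for p in b])
cv2.imwrite("pics/w1c.png",cv2.resize(im[160:280,190:360],None,fx=4.6,fy=4.6,interpolation=cv2.INTER_CUBIC))
E
```

```text
((272.18109130859375, 131.31350708007812), (59.07325744628906, 21.24761390686035), 2.337306022644043)
[[0.5656 0.0769 0.022 ]
 [0.5727 0.1003 0.022 ]
 [0.6382 0.0818 0.022 ]
 [0.6325 0.058  0.022 ]] [0.6023 0.0792 0.022 ]
[ 0.55334385 -0.03449408  0.031     ] post (array([0.6675, 0.0135, 0.063 ]), np.float64(0.1239), np.float64(22.8)) tab (array([0.5068, 0.0388, 0.017 ]), np.float64(0.0868), np.float64(122.4)) [(array([0.5656, 0.0769, 0.022 ]), np.float64(0.1121), np.float64(83.7)), (array([0.5727, 0.1003, 0.022 ]), np.float64(0.1362), np.float64(81.8)), (array([0.6382, 0.0818, 0.022 ]), np.float64(0.144), np.float64(53.9)), (array([0.6325, 0.058 , 0.022 ]), np.float64(0.1218), np.float64(49.4))]
```

View pics/w1c.png

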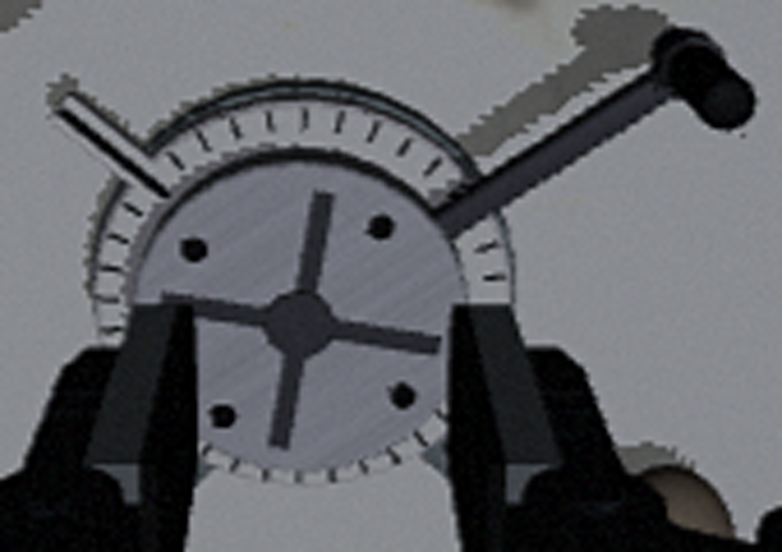

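Request:
{"api": "apply_moves", "payload": {"increments": "5 12 0 2;0 0 40 0;0 0 40 0;0 0 40 0;0 0 30 0;0 0 0 0"}}

```text
time: 2.85
eef_pos: [0.5977, 0.0471, 0.087]
ee_rot: [-0.003, 0.801, 0.598, -0.001]
ft_force: [-0.4, 0.6, 0.1]
grip_width: 0.0301
```

Request:
{"api": "apply_moves", "payload": {"increments": "-2 -4 25 0;0 0 22 0;0 0 10 0;0 0 3 0;0 0 0 0"}}

```text
time: 3.35
eef_pos: [0.598, 0.0464, 0.031]
ee_rot: [-0.001, 0.803, 0.596, 0.003]
ft_force: [-0.3, -0.4, -0.2]
grip_width: 0.0298
```

```bash
python3 - <<'E'
from h import *
o=robot.get_obs(); im=robot.snapshot("wrist")[:,:,::-1]; cv2.imwrite("pics/w2.png",im)
print(o["time"],o["eef_pos"],o["grip_width"],Rq(o["ee_rot"]).round(3),o["ft_force"])
E
```

```text
3.35 [0.59801015 0.04641367 0.03096607] 0.0298232741572838 [[ 0.29   0.957  0.003]
 [ 0.957 -0.29   0.004]
 [ 0.005  0.002 -1.   ]] [-0.33343258 -0.4141113  -0.16615512]
```

View pics/w2.png

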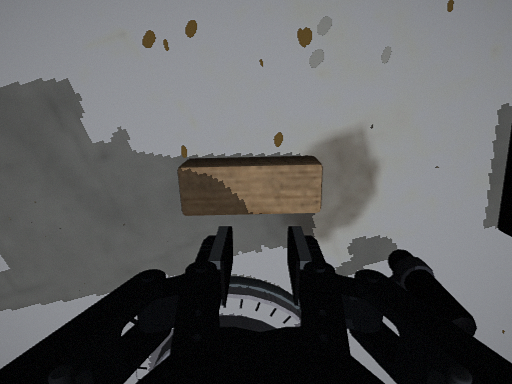

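Request:
{"api": "apply_moves", "payload": {"increments": "0 -5 3 0;0 0 2 0;5 0 0 0;5 0 0 0;5 0 0 0;5 0 0 0;5 0 0 0;5 0 0 0"}}

```text
time: 4.2
eef_pos: [0.605, 0.0791, 0.03]
ee_rot: [0.002, 0.803, 0.595, 0.006]
ft_force: [0.3, -0.3, -0.3]
grip_width: 0.0298
```

Request:
{"api": "apply_moves", "payload": {"increments": "6 0 0 0;6 0 0 0;6 0 0 0;6 0 0 0;6 0 0 0"}}

```text
time: 4.7
eef_pos: [0.6145, 0.1106, 0.0299]
ee_rot: [0.001, 0.803, 0.596, 0.005]
ft_force: [0.1, 0.5, 0.5]
grip_width: 0.0301
```

```bash
python3 - <<'E'
from h import *
o=robot.get_obs(); im=robot.snapshot("wrist")[:,:,::-1]; cv2.imwrite("pics/w3.png",im)
p=o["eef_pos"];R_=Rq(o["ee_rot"])
print(o["time"],p,R_.round(3),o["ft_force"],"n",(p-[.554,-.035,0])[:2]@R_[:2,0])
E
```

```text
4.7 [0.61445074 0.11059159 0.02994649] [[ 0.291  0.957  0.01 ]
 [ 0.957 -0.291  0.004]
 [ 0.007  0.009 -1.   ]] [0.12951435 0.4798538  0.52027857] n 0.15687184293180337
```

View pics/w3.png

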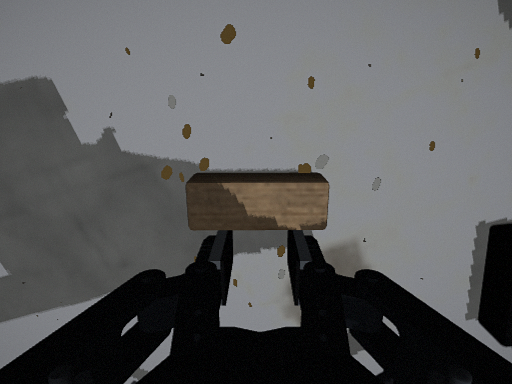

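The block is being pushed square and centred, with its inner top edge running from (188,228) to (328,229).

```bash
python3 - <<'E'
from h import *
o=robot.get_obs();K,W=cam("wrist",o)
f=ray(K,W,[[189,228],[328,229]],.022);print(f)
d=f[1]-f[0];d/=np.hypot(*d[:2]);n=np.array([-d[1],d[0]]);print(n,[(q-[.554,-.035,0])[:2]@n for q in f])
E
```

```text
[[0.58461421 0.13499849 0.022     ]
 [0.65076911 0.11407004 0.022     ]]
[0.30162195 0.95342761] [np.float64(0.1713151757562117), np.float64(0.1713151757562117)]
```

Request:
{"api": "apply_moves", "payload": {"increments": "5 0 0 0;5 0 0 0;4 0 0 0;0 0 0 0;-10 0 0 0;-10 0 0 0;0 0 -30 0"}}

```text
time: 5.45
eef_pos: [0.6091, 0.1049, 0.0564]
ee_rot: [-0.001, 0.803, 0.596, 0.002]
ft_force: [-0.3, -0.6, -0.9]
grip_width: 0.0298
```

Request:
{"api": "apply_moves", "payload": {"increments": "0 0 -45 0;0 0 -45 0;-30 0 -40 0;-30 0 -20 0;-30 0 0 0;0 0 0 0;0 0 0 0"}}

```text
time: 6.15
eef_pos: [0.5805, 0.0084, 0.2146]
ee_rot: [0.002, 0.805, 0.594, 0.003]
ft_force: [0.5, 0.1, 0.0]
grip_width: 0.0299
```

```bash
python3 - <<'E'
from h import *
o=robot.get_obs(); im=robot.snapshot("wrist")[:,:,::-1]; cv2.imwrite("pics/w4.png",im)
np.save("w4.npy",np.r_[o["eef_pos"],o["ee_rot"]])
t=robot.snapshot("top")[:,:,::-1];cv2.imwrite("pics/top4.png",t)
cv2.imwrite("pics/w4z.png",cv2.resize(im,None,fx=1.5625,fy=1.5625,interpolation=cv2.INTER_CUBIC))
print(o["time"],o["eef_pos"],Rq(o["ee_rot"]).round(3))
E
```

```text
6.15 [0.58049454 0.00844263 0.21460255] [[ 0.294  0.956  0.007]
 [ 0.956 -0.294  0.   ]
 [ 0.002  0.006 -1.   ]]
```

View pics/w4z.png

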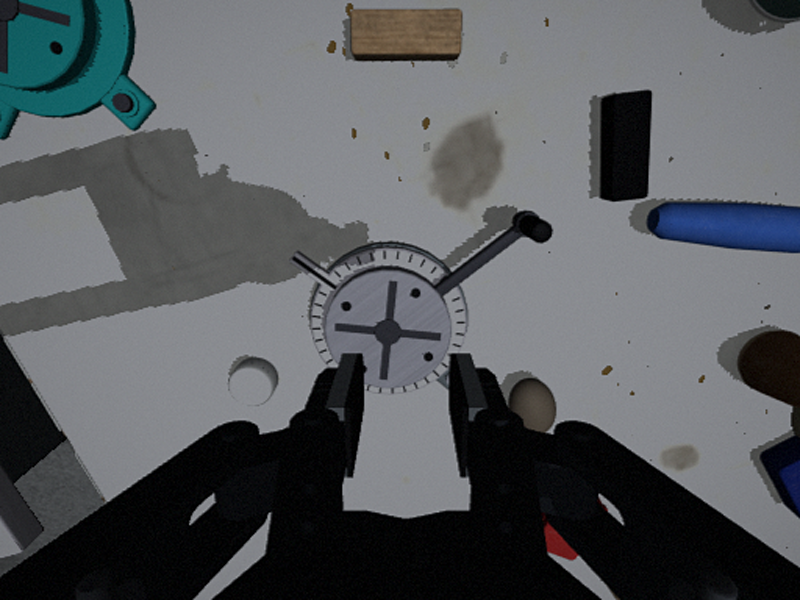

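The block now lies at about (406,34), with the cap, stone and black block undisturbed. I'll measure the axis, mark, post and block clearance together.

```bash
python3 - <<'E'
from h import *
s=np.load("w4.npy");o=dict(eef_pos=s[:3],ee_rot=s[3:])
K,W=cam("wrist",o)
im=cv2.imread("pics/w4.png")
z=lambda x,y,h: ray(K,W,[x/1.5625-.2,y/1.5625-.2],h)[0]
ax=z(388,332,.031);print("ax",ax)
pol=lambda p:(np.round(p,4),round(np.hypot(*(p-ax)[:2]),4),round(np.degrees(np.arctan2(*(p-ax)[1::-1])),1))
print([pol(z(x,y,.022)) for x,y in [(350,55),(406,55),(462,55)]])
print("post",pol(z(540,231,.063)))
cv2.imwrite("pics/w4c.png",cv2.resize(im[150:230,170:290],None,fx=6,fy=6,interpolation=cv2.INTER_CUBIC))
E
```

```text
ax [ 0.55378091 -0.03503586  0.031     ]
[(array([0.5869, 0.1477, 0.022 ]), np.float64(0.1857), np.float64(79.7)), (array([0.6207, 0.1374, 0.022 ]), np.float64(0.1849), np.float64(68.8)), (array([0.6545, 0.127 , 0.022 ]), np.float64(0.1908), np.float64(58.1))]
post (array([0.6682, 0.0129, 0.063 ]), np.float64(0.124), np.float64(22.7))
```

View pics/w4c.png

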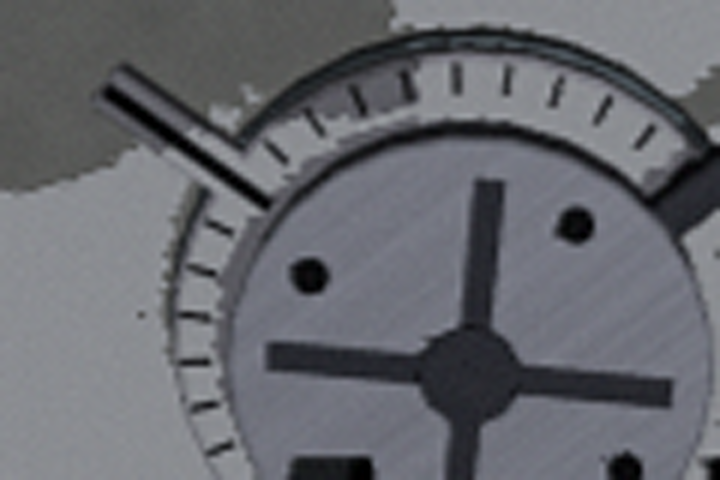

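```bash
python3 - <<'E'
from h import *
s=np.load("w4.npy");o=dict(eef_pos=s[:3],ee_rot=s[3:])
K,W=cam("wrist",o)
z=lambda x,y,h: ray(K,W,[170+x/6-.4,150+y/6-.4],h)[0]
ax=z(470,375,.031)
a,b=z(268,206,.017),z(108,88,.017)
ang=lambda d:np.degrees(np.arctan2(d[1],d[0]))
print(ax,ang(b-a),ang(b-ax),ang(a-ax),np.hypot(*(b-ax)[:2]),np.hypot(*(a-ax)[:2]))
E
```

```text
[ 0.55364461 -0.03476175  0.031     ] 124.23640982778649 125.15796177978321 125.86018694128204 0.08636137987165281 0.04901763931442308
```

Request:
{"api": "apply_moves", "payload": {"increments": "16 42 0 0;15 41 0 0;0 0 0 8.5;0 0 0 8.5;0 0 0 8.5;0 0 0 8.5;0 0 0 8.5;0 0 0 8.5"}}

```text
time: 7.05
eef_pos: [0.6669, 0.0239, 0.2009]
ee_rot: [-0.004, 0.983, 0.184, -0.008]
ft_force: [0.7, -0.5, -0.8]
grip_width: 0.0299
```

Request:
{"api": "apply_moves", "payload": {"increments": "0 0 30 0;0 0 30 0;0 0 20 0;0 0 0 0;0 0 0 0"}}

```text
time: 7.55
eef_pos: [0.6657, 0.0304, 0.1143]
ee_rot: [-0.005, 0.982, 0.186, -0.01]
ft_force: [0.3, 0.4, 0.0]
grip_width: 0.0298
```

```bash
cat > st.py <<'E'
from h import *
import sys
A=np.array([.5537,-.035])
o=robot.get_obs();p=o["eef_pos"];M=Rq(o["ee_rot"])
d=p[:2]-A
print("t",o["time"],"p",p.round(4),"r",np.hypot(*d).round(4),"phi",np.degrees(np.arctan2(d[1],d[0])).round(2),"yaw",np.degrees(np.arctan2(M[1,0],M[0,0])).round(2),"z",M[:,2].round(3),"f",o["ft_force"].round(1),"q6",o["joint_pos"][5].round(2))
if len(sys.argv)>1:
    im=robot.snapshot("wrist")[:,:,::-1];cv2.imwrite(f"pics/{sys.argv[1]}.png",im);np.save(sys.argv[1]+".npy",np.r_[p,o["ee_rot"]])
E
python3 st.py w5
```

```text
t 7.55 p [0.6657 0.0304 0.1143] r 0.1297 phi 30.27 yaw 21.44 z [-0.022  0.006 -1.   ] f [0.3 0.4 0. ] q6 1.17
```

View pics/w5.png

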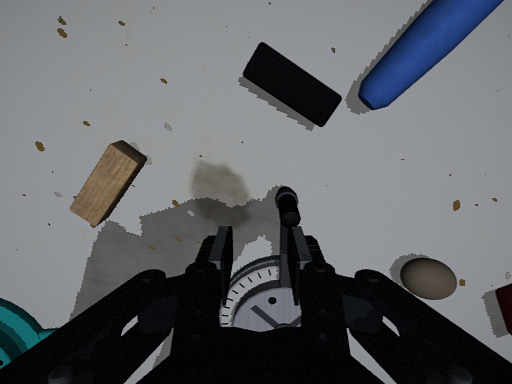

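The post top shows at (289,217), to the right of the jaw centre, so I'll shift the tool along +y.

Request:
{"api": "apply_moves", "payload": {"increments": "-3 17 0 0;0 0 0 0"}}

```text
time: 7.8
eef_pos: [0.6707, 0.0129, 0.116]
ee_rot: [-0.004, 0.982, 0.187, -0.009]
ft_force: [0.6, -0.5, 0.5]
grip_width: 0.0303
```

```bash
python3 st.py w6; python3 - <<'E'
from h import *
s=np.load("w6.npy");K,W=cam("wrist",dict(eef_pos=s[:3],ee_rot=s[3:]))
print(proj(K,W,[[.669,.0132,.063],[.669,.0132,.03]]))
E
```

```text
t 7.8 p [0.6707 0.0129 0.116 ] r 0.1264 phi 22.25 yaw 21.55 z [-0.019  0.005 -1.   ] f [ 0.6 -0.5  0.5] q6 1.15
[[260.29576336 217.08502952]
 [260.69500959 199.5048904 ]]
```

View pics/w6.png

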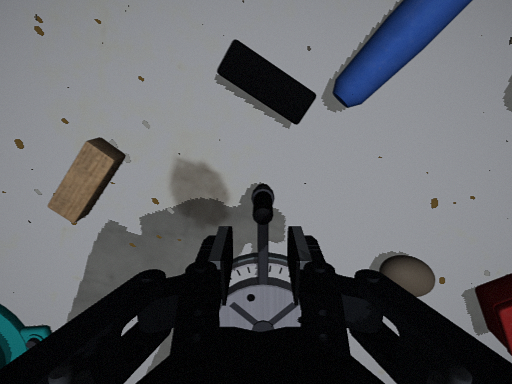

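The post is centred between the jaws at (262,214). I'll descend to straddle it.

Request:
{"api": "apply_moves", "payload": {"increments": "0 0 20 0;0 0 20 0;0 0 12 0;0 0 4 0;0 0 0 0"}}

```text
time: 8.35
eef_pos: [0.6737, 0.0125, 0.0643]
ee_rot: [-0.004, 0.983, 0.185, -0.003]
ft_force: [-0.3, 0.6, -0.1]
grip_width: 0.0297
```

```bash
python3 st.py w7
```

```text
t 8.35 p [0.6737 0.0125 0.0643] r 0.1291 phi 21.59 yaw 21.33 z [-0.008  0.007 -1.   ] f [-0.3  0.6 -0.1] q6 1.15
```

View pics/w7.png

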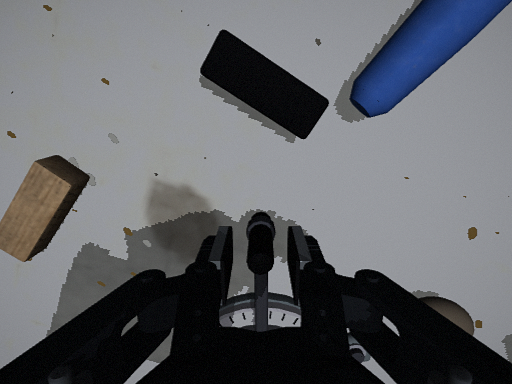

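Request:
{"api": "apply_moves", "payload": {"increments": "-4 0 6 0;0 0 2 0;0 0 0 0;0 -4.5 0 -1;0 -4.5 0 -2;0 -4.5 0 -2;0 0 0 0", "fingers": -0.48}}

```text
time: 9.1
eef_pos: [0.6658, 0.0234, 0.0586]
ee_rot: [-0.003, 0.973, 0.232, -0.001]
ft_force: [0.6, -1.1, 0.2]
grip_width: 0.0224
```

```bash
python3 st.py w8
```

```text
t 9.1 p [0.6658 0.0234 0.0586] r 0.1264 phi 27.51 yaw 26.8 z [-0.003  0.005 -1.   ] f [ 0.6 -1.1  0.2] q6 1.07
```

View pics/w8.png

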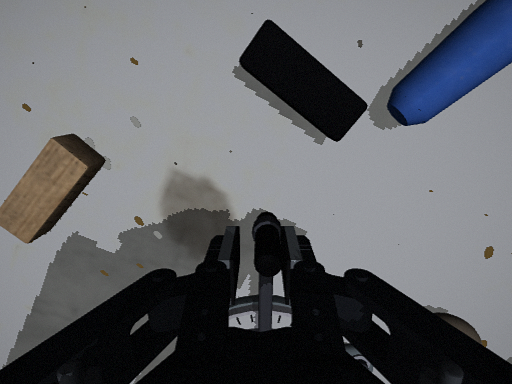

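Request:
{"api": "apply_moves", "payload": {"increments": "0 -6.5 0 -3;0 -6.5 0 -3;0 -6.5 0 -3;0 -6.5 0 -3;0 -6.5 0 -3;0 -6.5 0 -3;0 -6.5 0 -3;0 0 0 0"}}

```text
time: 9.95
eef_pos: [0.6401, 0.0577, 0.0591]
ee_rot: [0.0, 0.911, 0.411, -0.0]
ft_force: [0.3, 0.6, 0.2]
grip_width: 0.0224
```

```bash
python3 st.py
```

```text
t 9.95 p [0.6401 0.0577 0.0591] r 0.1267 phi 47.01 yaw 48.59 z [-0.    -0.001 -1.   ] f [0.3 0.6 0.2] q6 0.75
```

Request:
{"api": "apply_moves", "payload": {"increments": "0 -7 0 -2.5;0 -7 0 -3;0 -7 0 -3;0 -7 0 -3;0 -7 0 -3;0 -7 0 -3;0 -7 0 -3;0 0 0 0"}}

```text
time: 10.75
eef_pos: [0.6052, 0.0819, 0.0605]
ee_rot: [0.005, 0.823, 0.568, 0.004]
ft_force: [0.0, -0.4, 0.3]
grip_width: 0.0218
```

```bash
python3 st.py w9
```

```text
t 10.75 p [0.6052 0.0819 0.0605] r 0.1277 phi 66.21 yaw 69.24 z [ 0.012 -0.003 -1.   ] f [ 0.  -0.4  0.3] q6 0.43
```

View pics/w9.png

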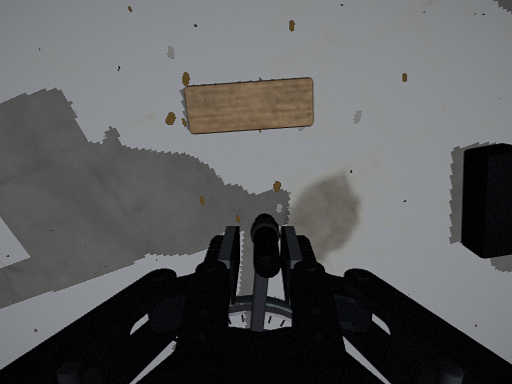

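The post is riding inside the jaws at (265,245) and the block is well clear. I'll carry on round.

Request:
{"api": "apply_moves", "payload": {"increments": "-1 -7.5 1 -2;-1 -7.5 1 -2.5;0 -7.5 0 -2.5;0 -7.5 0 -2.5;0 -7.5 0 -3;0 -7.5 0 -3;0 -7.5 0 -3;0 0 0 0"}}

```text
time: 11.6
eef_pos: [0.5607, 0.0921, 0.0599]
ee_rot: [0.011, 0.717, 0.697, 0.01]
ft_force: [0.0, 0.3, -0.1]
grip_width: 0.0221
```

```bash
python3 st.py
```

```text
t 11.6 p [0.5607 0.0921 0.0599] r 0.1273 phi 86.84 yaw 88.35 z [ 0.029 -0.002 -1.   ] f [ 0.   0.3 -0.1] q6 0.12
```

Request:
{"api": "apply_moves", "payload": {"increments": "0 -7.5 0 -3;0 -7.5 0 -3;0 -7.5 0 -3;0 -7.5 0 -3;0 -7.5 0 -3;0 -7.5 0 -3;0 -7.5 0 -3;0 0 0 0"}}

```text
time: 12.4
eef_pos: [0.5168, 0.0865, 0.06]
ee_rot: [0.018, 0.577, 0.816, 0.013]
ft_force: [-0.3, -0.9, -0.2]
grip_width: 0.0219
```

```bash
python3 st.py w10
```

```text
t 12.4 p [0.5168 0.0865 0.06  ] r 0.127 phi 106.9 yaw 109.47 z [ 0.045  0.001 -0.999] f [-0.3 -0.9 -0.2] q6 -0.25
```

View pics/w10.png

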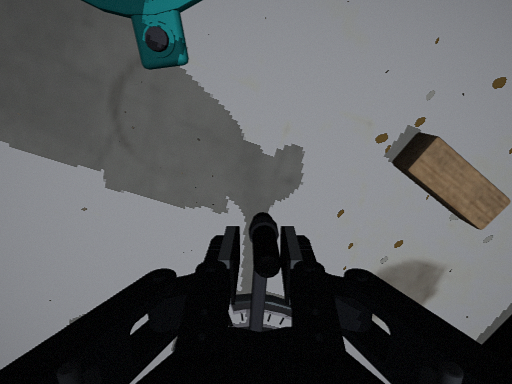

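Request:
{"api": "apply_moves", "payload": {"increments": "0 -7 0 -2;0 -7 0 -2;0 -7 0 -2.5;0 -6 0 -3;0 0 0 0"}}

```text
time: 12.95
eef_pos: [0.4982, 0.0783, 0.0602]
ee_rot: [0.022, 0.51, 0.86, 0.016]
ft_force: [0.5, -0.3, -0.2]
grip_width: 0.0222
```

```bash
python3 st.py w11; python3 -c "
import cv2;i=cv2.imread('pics/w11.png')[190:350,180:340];cv2.imwrite('pics/w11c.png',cv2.resize(i,None,fx=3.7,fy=3.7,interpolation=2))"
```

```text
t 12.95 p [0.4982 0.0783 0.0602] r 0.1262 phi 116.09 yaw 118.6 z [ 0.055  0.005 -0.999] f [ 0.5 -0.3 -0.2] q6 -0.43
```

View pics/w11c.png

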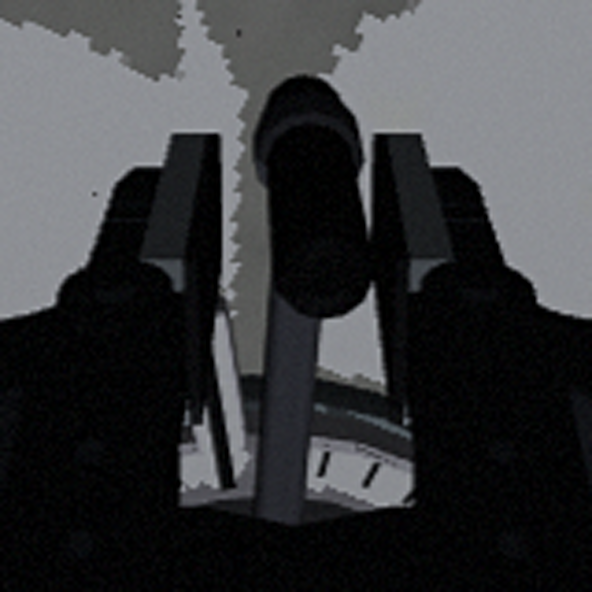

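The tab and long mark show just left of the arm, with the mark running from (231,485) to (214,330) in the crop. I'll measure the angle left to go.

```bash
cat > rel.py <<'E'
from h import *
A=np.array([.5537,-.035])
def run(npy,arm,mark,off,sc):
    s=np.load(npy);K,W=cam("wrist",dict(eef_pos=s[:3],ee_rot=s[3:]))
    for n,pts,z in [("arm",arm,.029),("mark",mark,.017)]:
        q=ray(K,W,np.array(off)+np.array(pts)/sc-.4,z)[:,:2]
        d=q[1]-q[0]
        print(n,[(np.degrees(np.arctan2(*(p-A)[::-1])).round(2),np.hypot(*(p-A)).round(4)) for p in q],"dir",np.degrees(np.arctan2(d[1],d[0])).round(2))
if __name__=="__main__":
    run("w11.npy",[(282,510),(297,330)],[(231,485),(214,330)],(180,190),3.7)
E
python3 rel.py
```

```text
arm [(np.float64(114.05), np.float64(0.0551)), (np.float64(114.3), np.float64(0.0934))] dir 114.65
mark [(np.float64(124.33), np.float64(0.0499)), (np.float64(123.61), np.float64(0.0852))] dir 122.6
```

Request:
{"api": "apply_moves", "payload": {"increments": "0 -6 0 -1.5;0 -6 0 -1.5;0 -5 0 -1.5;0 -3 0 -1.5;0 0 0 0"}}

```text
time: 13.5
eef_pos: [0.4844, 0.0693, 0.0602]
ee_rot: [0.025, 0.465, 0.885, 0.017]
ft_force: [0.1, 1.1, 0.3]
grip_width: 0.0222
```

```bash
python3 st.py w12; python3 -c "
import cv2;i=cv2.imread('pics/w12.png')[190:350,180:340];cv2.imwrite('pics/w12c.png',cv2.resize(i,None,fx=3.7,fy=3.7,interpolation=2))"
```

```text
t 13.5 p [0.4844 0.0693 0.0602] r 0.1252 phi 123.6 yaw 124.56 z [ 0.061  0.007 -0.998] f [0.1 1.1 0.3] q6 -0.56
```

View pics/w12c.png

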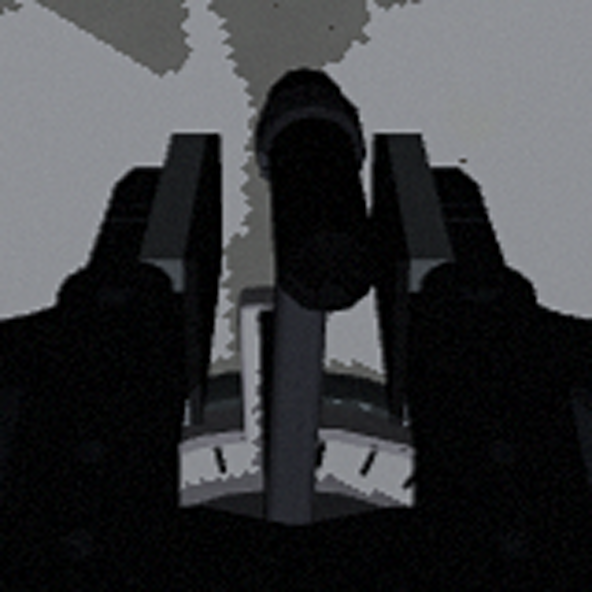

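```bash
python3 - <<'E'
from rel import run
run("w12.npy",[(291,510),(299,330)],[(262,400),(265,318)],(180,190),3.7)
E
```

```text
arm [(np.float64(121.55), np.float64(0.0536)), (np.float64(121.98), np.float64(0.0921))] dir 122.57
mark [(np.float64(126.27), np.float64(0.0679)), (np.float64(125.45), np.float64(0.0859))] dir 122.36
```

Request:
{"api": "apply_moves", "payload": {"increments": "0 -3.5 0 -0.5;0 -1.5 0 0;0 0 0 0"}}

```text
time: 13.85
eef_pos: [0.481, 0.0667, 0.06]
ee_rot: [0.026, 0.461, 0.887, 0.018]
ft_force: [0.5, 0.6, 0.2]
grip_width: 0.0223
```

```bash
python3 st.py w13; python3 -c "
import cv2;i=cv2.imread('pics/w13.png')[190:350,180:340];cv2.imwrite('pics/w13c.png',cv2.resize(i,None,fx=3.7,fy=3.7,interpolation=2))"
```

```text
t 13.85 p [0.481  0.0667 0.06  ] r 0.1251 phi 125.56 yaw 124.98 z [ 0.062  0.008 -0.998] f [0.5 0.6 0.2] q6 -0.57
```

View pics/w13c.png

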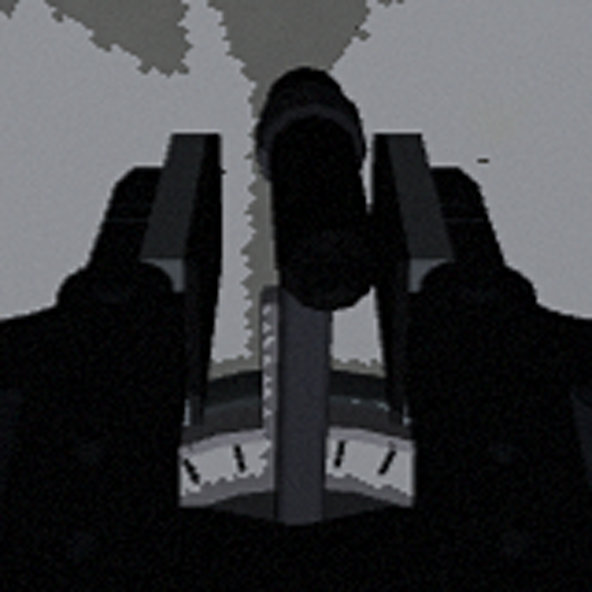

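```bash
python3 - <<'E'
from rel import *
run("w13.npy",[(300,510),(305,330)],[(262,310),(263,420)],(180,190),3.7)
run("w13.npy",[(300,510),(305,330)],[(240,458),(341,455)],(180,190),3.7)
run("w13.npy",[(300,510),(305,330)],[(189,470),(388,460)],(180,190),3.7)
E
```

```text
arm [(np.float64(123.79), np.float64(0.0533)), (np.float64(123.84), np.float64(0.0919))] dir 123.91
mark [(np.float64(128.37), np.float64(0.0877)), (np.float64(129.68), np.float64(0.0634))] dir -55.05
arm [(np.float64(123.79), np.float64(0.0533)), (np.float64(123.84), np.float64(0.0919))] dir 123.91
mark [(np.float64(135.0), np.float64(0.0554)), (np.float64(114.88), np.float64(0.0552))] dir 34.33
arm [(np.float64(123.79), np.float64(0.0533)), (np.float64(123.84), np.float64(0.0919))] dir 123.91
mark [(np.float64(145.37), np.float64(0.0556)), (np.float64(105.37), np.float64(0.0559))] dir 35.76
```

Request:
{"api": "apply_moves", "payload": {"increments": "0 -2 0 0;0 -1 0 0;0 0 0 0"}}

```text
time: 14.2
eef_pos: [0.4787, 0.0651, 0.0599]
ee_rot: [0.026, 0.461, 0.887, 0.018]
ft_force: [-0.3, 2.3, 1.1]
grip_width: 0.0226
```

```bash
python3 st.py w14; python3 -c "
import cv2;i=cv2.imread('pics/w14.png')[190:350,180:340];cv2.imwrite('pics/w14c.png',cv2.resize(i,None,fx=3.7,fy=3.7,interpolation=2))"
```

```text
t 14.2 p [0.4787 0.0651 0.0599] r 0.1251 phi 126.84 yaw 124.97 z [ 0.062  0.008 -0.998] f [-0.3  2.3  1.1] q6 -0.57
```

View pics/w14c.png

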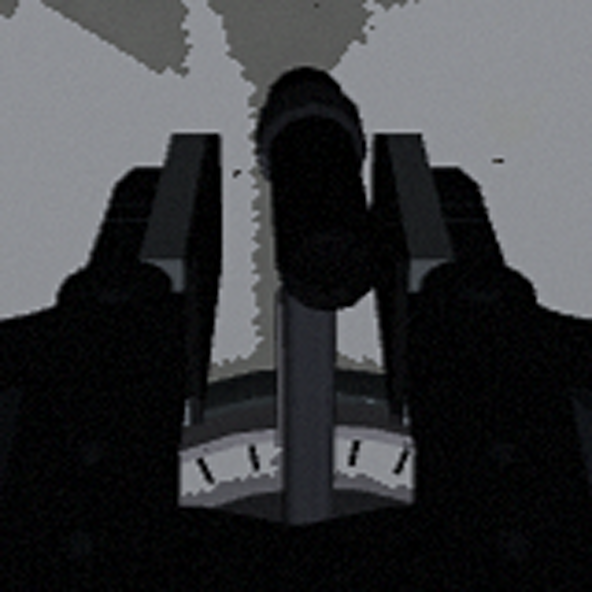

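```bash
python3 - <<'E'
from rel import *
a=[(308.5,505),(310,340)]
run("w14.npy",a,[(253.5,458),(354.5,454)],(180,190),3.7)
run("w14.npy",a,[(206,470),(402,461)],(180,190),3.7)
E
```

```text
arm [(np.float64(125.13), np.float64(0.0544)), (np.float64(125.04), np.float64(0.0898))] dir 124.9
mark [(np.float64(135.23), np.float64(0.0553)), (np.float64(115.09), np.float64(0.0552))] dir 34.99
arm [(np.float64(125.13), np.float64(0.0544)), (np.float64(125.04), np.float64(0.0898))] dir 124.9
mark [(np.float64(144.97), np.float64(0.0554)), (np.float64(105.29), np.float64(0.0555))] dir 35.41
```

The arm reads 125.1° and the mark, bisected from the ticks, 125.15°. I'll back off to the centre of the gap, lift clear and check from above.

Request:
{"api": "apply_moves", "payload": {"increments": "0 2 0 0;0 1.5 0 0;0 0 -15 0;0 0 -20 0;0 0 -40 0;0 0 -40 0;0 0 -30 0"}}

```text
time: 14.95
eef_pos: [0.4665, 0.0644, 0.203]
ee_rot: [0.017, 0.461, 0.887, 0.011]
ft_force: [-0.0, 0.6, -0.5]
grip_width: 0.022
```

Request:
{"api": "apply_moves", "payload": {"increments": "-35 0 -20 0;-35 0 0 0;0 0 0 0;0 0 0 0"}}

```text
time: 15.35
eef_pos: [0.5078, 0.0052, 0.2308]
ee_rot: [0.021, 0.46, 0.887, 0.012]
ft_force: [-0.2, -0.2, -0.0]
grip_width: 0.0221
```

```bash
python3 st.py w15; python3 - <<'E'
from h import *
i=cv2.imread('pics/w15.png');cv2.imwrite('pics/w15z.png',cv2.resize(i,None,fx=1.5625,fy=1.5625,interpolation=2))
t=robot.snapshot("top")[:,:,::-1];cv2.imwrite("pics/top15.png",t);cv2.imwrite("pics/top15z.png",cv2.resize(t[120:280,130:330],None,fx=3.7,fy=3.7,interpolation=2))
E
```

```text
t 15.35 p [0.5078 0.0052 0.2308] r 0.061 phi 138.76 yaw 125.14 z [ 0.049  0.002 -0.999] f [-0.2 -0.2 -0. ] q6 -0.69
```

View pics/w15z.png

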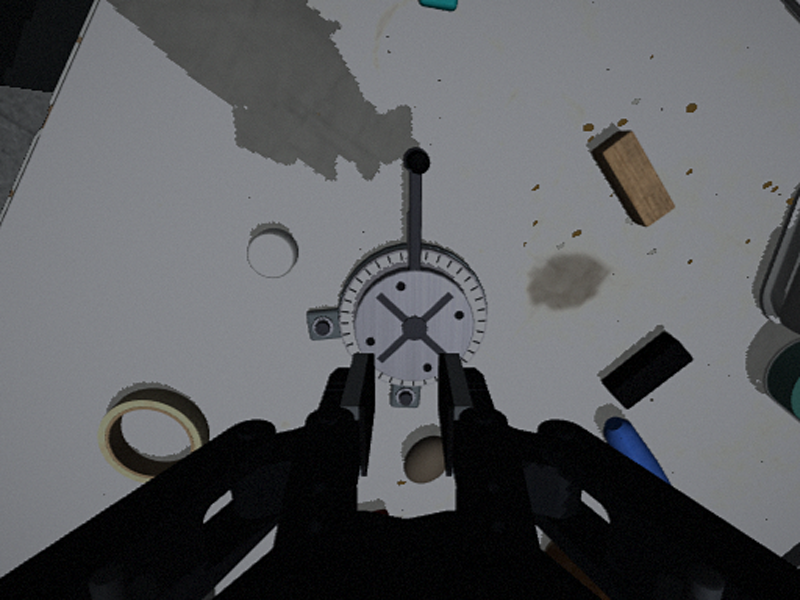

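View pics/top15z.png

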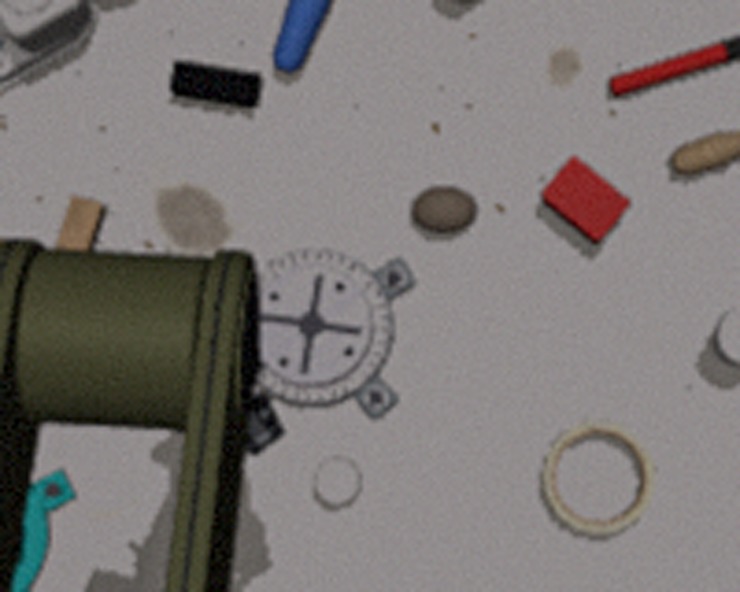

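The bystanders haven't moved and the lever stands over the tab. One last fine check of the lever against the ticks.

```bash
python3 -c "
import cv2;i=cv2.imread('pics/w15.png')[145:225,205:325];cv2.imwrite('pics/w15c.png',cv2.resize(i,None,fx=6.5,fy=6.5,interpolation=2))"
```

```text
(no output)
```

View pics/w15c.png

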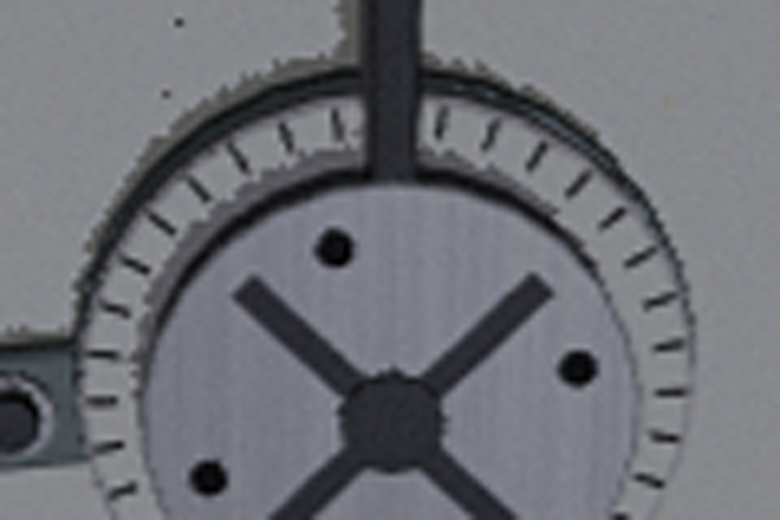

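```bash
python3 - <<'E'
from rel import *
a=[(394,170),(392,30)]
for m in [[(337,125),(441,124)],[(288,138),(492,135)],[(238,158),(539,155)]]:
    run("w15.npy",a,m,(205,145),6.5)
s=np.load("w15.npy");K,W=cam("wrist",dict(eef_pos=s[:3],ee_rot=s[3:]))
p=ray(K,W,[[417/1.5625-.2,160/1.5625-.2]],.063)[0][:2]-A;print(np.degrees(np.arctan2(p[1],p[0])),np.hypot(*p))
for q in ray(K,W,np.array([[608,158],[642,224]])/1.5625-.2,.022): print(np.hypot(*(q[:2]-A)))
E
```

```text
arm [(np.float64(124.95), np.float64(0.0487)), (np.float64(125.44), np.float64(0.074))] dir 126.38
mark [(np.float64(135.28), np.float64(0.0549)), (np.float64(115.18), np.float64(0.0549))] dir 35.22
arm [(np.float64(124.95), np.float64(0.0487)), (np.float64(125.44), np.float64(0.074))] dir 126.38
mark [(np.float64(145.03), np.float64(0.0549)), (np.float64(105.05), np.float64(0.0552))] dir 35.5
arm [(np.float64(124.95), np.float64(0.0487)), (np.float64(125.44), np.float64(0.074))] dir 126.38
mark [(np.float64(155.38), np.float64(0.0555)), (np.float64(95.03), np.float64(0.0555))] dir 35.2
125.61090644309736 0.12662490184404118
0.18739683276141506
0.18871570836136148
```

```bash
python3 -c "
from station import robot
print(robot.finish_job())"
```

```text
the job is handed in; nothing more can be done
None
```

I pushed the block outwards along the bench with two fingertips, without lifting it. Then I pushed the lever round by its post until it stood over the long mark, lifted the gripper clear, and handed the job in at about 15.5 s.

- **Block:** its inner face is about 184–190 mm from the turntable's axis. That is roughly 50 mm clear of the 134 mm circle the lever's end sweeps. The lever never came near it.
- **Lever:** it reads 125.0–125.4° along the arm and 125.6° at the post top, against 125.2° for the mark. The mark angle is the midpoint of the short marks on either side. With the gripper lifted away, the lever covers the tab.
- **Disagreement:** earlier views put the mark anywhere from 122° to 126° (127° in the coarse top view). The last three close-ups agreed to within about 0.4°, so I relied on those.
- **Other things on the bench:** the last pictures show the cap, stone, red tin, tape and black block where they started. The jar looked unmoved, but only its edge was in view. The arm hid part of the teal turntable nearest the work, and I didn't check the other one again. The forces I read stayed under about 3 N.

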